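# Pull the charged battery pack off its sloping charger and stand it in the rack

## Task

Pull the charged battery pack out of the charger with the green light, straight along its sloping slide and without wrenching it in the rails, until the click gives way and it comes free; then lower it gently, foot down, into the free bay of the storage rack so that it stands upright on the green pad. Leave the pack in the red charger, the spare pack and everything else on the bench where they are.

Things in the scene. Friction and masses are not known exactly. Their poses are not given: they have to be found in the camera images.
- charged_pack: Charged pack in the green-lit charger: black, 32 (x) x 90 (y) x 115 (z) mm, 0.4 kg. Origin: centre of the foot, body and slide together (body centre at x = +6 mm). z: along its length, foot to top; x: thickness, to the plain front; y: width. Behind it (-x) its lower 60 mm carry a grey T slide, 12 deep, 60 wide; grip the plain upper 55 mm by the thickness. Leans 35 degrees at first.
- green_charger: Charger with the green light; black base 175 x 110 x 30 mm. Origin on the table; x horizontal, pointing away from the side to which the pack leans.
- green_cradle: The green charger's yellow sloping back with two rails for the pack's slide. Origin: where the pack's foot rests, 57 mm up and 15 mm along x from the charger's origin; z: slide direction, 35 degrees off vertical; the seated pack's axes agree with it. Back and rails end 55 mm along z. Two sprung balls click into the slide: 10 to 25 N along z pulls the pack off, free after 60 mm.
- charging_pack: An identical pack still charging in the red charger. Origin: centre of the foot, body and slide together (body centre at x = +6 mm). z: along its length, foot to top; x: thickness, to the plain front; y: width.
- red_charger: Identical charger with a red light; same origin and axes as the green one.
- rack: Grey fixed storage rack, two upright open-topped bays in a row along its x, centres at x = +-42.5 mm. Origin on the table. Each bay is 47.6 (x) by 93.6 (y) mm inside, 5 mm walls, floor 5 mm and rim 50 mm above the table. A pack stands in it foot down, thickness along the rack's x, either way round.
- bay_pad: Green pad 44 x 90 x 2 mm on the floor of the free bay; origin at the centre of its underside, 5 mm above the table.
- spare_pack: An identical pack already standing in the other bay. Origin: centre of the foot, body and slide together (body centre at x = +6 mm). z: along its length, foot to top; x: thickness, to the plain front; y: width.
- screwdriver: Orange screwdriver lying on the table.
- wrench: Steel wrench lying on the table.
- tape_roll: Roll of yellow tape, 68 mm across, 22 mm high.
- paint_jar: Small paint jar, 54 mm across, 65 mm high.
- glue_bottle: White glue bottle, 50 mm across, 120 mm high.
- model_bike: Blue model motorbike on a 50 x 150 mm wooden stand, about 90 mm high.
There are look-alikes about, which are no part of the job. Leave any purple look-alike of the spare_pack alone. Leave any orange or purple look-alike of the charged_pack alone.

How it is judged:
By the outcome, as a careful person would: the job done as asked, in the order asked, and still so for the second after the job is handed in, with the robot touching nothing.
It also fails if it takes over 58 s, if anything falls off the work surface, if the arm or the gripper's body presses on something with over 40 N, if the wrist force passes 120 N, or if a joint passes its speed limit or range.

## Robot

A 6-joint arm with a two-finger parallel gripper is mounted at the origin on the work surface. World frame = base frame: x ahead of the robot, y to its left, z up, the work surface at z = 0. Lengths are in m, angles in rad, forces in N, time in s.
With the tool pointing down it reaches from about 0.325 to 0.9 m from the base axis. Payload 6.1 kg.
Tool frame: the origin (TCP) lies midway between the tips of the shut fingers; the grasp point (between the pads) lies 19 mm behind it (ctrl.grip_point_offset is the distance from the TCP to the grasp point, in m); z points along the fingers, y is the line along which they close (so a half turn about z gives the same grasp; the last joint's range is limited). The gripper opens to 87 mm and grips with 3 to 60 N. Pads are 19 mm wide; open, the fingers measure 117 mm over their backs; the gripper's body (75 mm by 190 mm) begins 51 mm behind the grasp point.
Start: joints at [1.019, 0.22, 1.526, -0, 1.395, -0.126], TCP at [0.258, 0.569, 0.223] pointing down, gripper open.
Joint ranges: [-2.98, 2.98], [-0.91, 2.08], [0.09, 2.57], [-1.24, 4.39], [0.2, 2.65], [-2.68, 2.68]. Speed limits (rad/s): [2.57, 2.57, 3.01, 3.14, 3.14, 3.14].

## Interface

Orientations are given as a rotation vector (axis times angle).
In Python, from bench import ctrl gives the robot as it stands.
- The arm moves only by the tool drive_tool, never from a script. Its arguments are lists of equal length, an entry for each row: "slide": the shift along the tool's x, y, z in cm, a list of three; "dr": the turn, a rotation vector about the tool's x, y, z in rad, a list of three; "jaw": the opening, from -1 (shut) to 1 (fully open). In form: {"slide": [[tx, ty, tz], ...], "dr": [[ax, ay, az], ...], "jaw": [jaw, ...]}. A call has 1 to 12 rows; each row shifts and turns the commanded pose from where the row before left it, along the tool's axes as they then stand; what a row does not reach is not made up. A row lasts 1/10 s, in which the tool goes at most 50 mm and 8.59 degrees, less where a joint would pass 70% of its speed; a pose out of reach is approached as far as the arm can. A call is refused whole if a number of a shift passes 5 or a number of a turn 0.15, either way. A call with a gripper value outside its range is refused whole. The fingers move at their own pace and stop on an object; "newtons" is the grip in N (left out, the last holds). Time passes only in rows, so rows that do not move let the fingers close. It gives the time, the measured TCP pose, the force, the opening and the grip force at its end, in the units of the state.
- ctrl.sense(): the state, without advancing time (a new reading comes with each control period).
- ctrl.read_camera(name): name is "scene" or "top"; returns a dict with "frame" (480x640x3 uint8, blue, green, red), "camera_matrix" (3x3 intrinsics, pixels), "k1" (the pictures are not rectified: a ray, as slopes to the right and down, at radius r is drawn at 1 + k1 r^2 times it, then the intrinsics apply), "rvec" (rotation vector, rad) and "tvec" (3), from world to camera coordinates, as OpenCV has them. Camera axes: x right, y down, z forward; pixel columns grow to the right and rows downward; lengths in m; the calibration is good to about 2 mm. A picture is of the moment at which its call begins. There is no depth.
- ctrl.sign_off(): hands the job in; it is judged then, once.
Trained networks look in a picture, given as the dict that the camera call returned (one of the last four; its "shot" number tells which), for a name from the list of things; names that differ only in an ending like _2 or _b are one class to them, and where a whole thing is asked for, a point or a joint stands for the part that bears it (a point fixed in the world has none). Each returns a list of dicts, best first, with "confidence" (0 to 1); they miss things now and then, are a little off and sometimes report something else, mostly with a low value. They report only what shows in the picture. A call takes as long as a camera call. They do not tell look-alikes from the thing itself.
- ctrl.outline_of(picture, query): "region" (480x640 bool, what is visible of it) and "rect" ([left, top, right, bottom] in pixels, round what is visible of it).
- ctrl.mark_of(picture, query): "position" ([row, column] in pixels: a listed point, or the origin of a listed thing).
The state is a dict: "t": time; "qpos": joint angles; "qd": joint speeds; "joint_efforts": joint torques, N m; "ee_pos": TCP position; "orientation": TCP orientation; "force": force on the tool from outside, world axes, zero at the start; "torque": the same for the moment, N m; "finger_gap": finger opening in m; "grasp_force": force on a finger pad.
Only numpy, scipy, OpenCV 4.12 (cv2) and the standard library are available. Lean on these libraries where they do the work, as an engineer would, in place of code of your own. Each camera call takes 0.05 s, during which the arm holds its last target. There are 200 camera calls.

## Working session

There is one attempt and no reset: what is moved stays moved. The work goes in short steps, Python scripts to look and compute and a tool call to move; the robot and the scene stay as the last step left them, time stands still between calls to the robot, and variables do not carry over. Pictures are saved under pics/ and viewed, at most 10 in all, crops included, and the job is handed in when it is done.

Besides the shell and the picture viewer there is one more tool, called after "Call:" as name(argument=value, ...), one argument or row to a line, values as JSON. drive_tool: Moves the arm, as the interface text tells. Its arguments: {"type":"object","properties":{"slide":{"type":"array"},"dr":{"type":"array"},"jaw":{"type":"array"},"newtons":{"type":"number"}},"required":["slide","dr","jaw"]}

```bash
mkdir -p pics; ls; cat > look.py <<'E'
from bench import ctrl
import cv2, numpy as np, pickle
pics={}
for n in ("scene","top"):
    p=ctrl.read_camera(n); pics[n]=p; cv2.imwrite(f"pics/{n}0.png",p["frame"])
    print(n,p["k1"],p["camera_matrix"].tolist(),np.round(p["rvec"],4),np.round(p["tvec"],4))
    for q in ["charged_pack","green_charger","green_cradle","charging_pack","red_charger","rack","bay_pad","spare_pack"]:
        m=[(np.round(d["position"],1).tolist(),round(d["confidence"],2)) for d in ctrl.mark_of(p,q)[:4]]
        o=[(np.round(d["rect"]).tolist(),round(d["confidence"],2)) for d in ctrl.outline_of(p,q)[:4]]
        print(q,m,o)
pickle.dump(pics,open("p0.pkl","wb"))
print(ctrl.sense())
E
python3 look.py
```

```text
pics
scene -0.007457589037924848 [[444.69692049183834, 0.0, 319.87969434085255], [0.0, 444.69692049183834, 238.25428025167545], [0.0, 0.0, 1.0]] [ 1.7899  1.3443 -0.7335] [-0.1566 -0.1883  1.4257]
charged_pack [([271.1, 322.9], 0.83), ([262.2, 120.9], 0.83), ([207.1, 193.5], 0.8), ([277.0, 383.7], 0.4)] [([161.0, 201.0, 208.0, 237.0], 0.77), ([78.0, 252.0, 137.0, 305.0], 0.7), ([294.0, 214.0, 344.0, 271.0], 0.55)]
green_charger [([287.9, 316.5], 0.58)] [([287.0, 252.0, 356.0, 320.0], 0.94), ([160.0, 232.0, 219.0, 302.0], 0.65)]
green_cradle [([267.1, 323.1], 0.62)] [([246.0, 318.0, 280.0, 382.0], 0.75), ([297.0, 259.0, 345.0, 277.0], 0.62)]
charging_pack [([293.4, 195.6], 0.73)] [([161.0, 233.0, 216.0, 302.0], 0.77)]
red_charger [([313.5, 197.1], 0.74)] [([167.0, 277.0, 232.0, 353.0], 0.97)]
rack [] [([406.0, 231.0, 481.0, 291.0], 0.75)]
bay_pad [] []
spare_pack [([276.1, 449.7], 0.81), ([302.3, 521.2], 0.77)] [([418.0, 300.0, 450.0, 344.0], 0.61), ([433.0, 230.0, 480.0, 270.0], 0.59), ([506.0, 248.0, 552.0, 311.0], 0.58)]
top -0.1172043241348209 [[473.0818830685139, 0.0, 327.7278398
[... 1213 characters left out ...]
 227.0, 179.0, 273.0], 0.27)]
{'t': 1.7, 'qpos': array([ 1.01888097e+00,  2.20426417e-01,  1.52650337e+00,  1.10828479e-05,
        1.39470004e+00, -1.26077632e-01]), 'qd': array([ 0.00192559,  0.00037623, -0.00078404,  0.00062057,  0.0002589 ,
        0.00101488]), 'joint_efforts': array([ 1.21597393e-03, -4.94555712e+01, -3.87699223e+01,  7.00358651e-02,
        4.71432530e-02, -1.71363570e-05]), 'ee_pos': array([0.25815892, 0.56917945, 0.22251947]), 'orientation': array([-6.63859909e-01, -3.07062731e+00,  4.93703493e-05]), 'force': array([ 0.15839746, -0.62013658, -0.09116258]), 'torque': array([-0.02435265, -0.01447013, -0.01165715]), 'grasp_force': 0.0, 'finger_gap': 0.0869584880443896}
```

View pics/scene0.png

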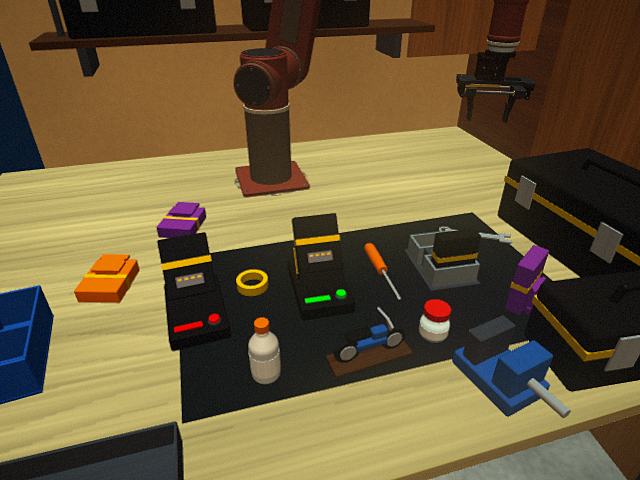

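View pics/top0.png

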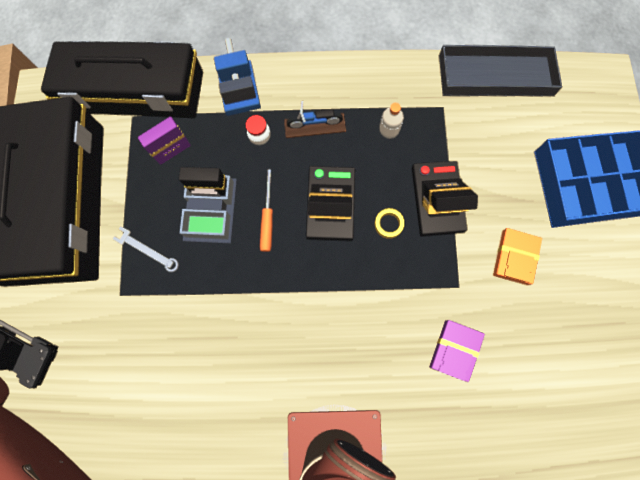

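The green charger stands at about (330,203) in the top view with its lights away from the robot, so the pack leans toward the robot. The rack is at (207,208), and the free bay with the green pad is at (206,224). Next I'll take close crops.

```bash
cat > geo.py <<'E'
import numpy as np, cv2
from scipy.spatial.transform import Rotation as R
def cam(p):
    Rm=cv2.Rodrigues(np.array(p["rvec"],float))[0]; t=np.array(p["tvec"],float).ravel(); return Rm,t
def proj(p,X):
    X=np.atleast_2d(X).astype(float)
    return cv2.projectPoints(X.reshape(-1,1,3),np.array(p["rvec"],float),np.array(p["tvec"],float),np.array(p["camera_matrix"],float),np.array([p["k1"],0,0,0,0.]))[0].reshape(-1,2)
def back(p,uv,z):
    uv=np.atleast_2d(uv).astype(float)
    n=cv2.undistortPoints(uv.reshape(-1,1,2),np.array(p["camera_matrix"],float),np.array([p["k1"],0,0,0,0.])).reshape(-1,2)
    Rm,t=cam(p); C=-Rm.T@t; d=np.c_[n,np.ones(len(n))]@Rm
    return C+d*((z-C[2])/d[:,2])[:,None]
def tri(ps,uvs):
    A=[];b=[]
    for p,uv in zip(ps,uvs):
        n=cv2.undistortPoints(np.array(uv,float).reshape(1,1,2),np.array(p["camera_matrix"],float),np.array([p["k1"],0,0,0,0.])).ravel()
        Rm,t=cam(p)
        for i in (0,1): A.append(n[i]*Rm[2]-Rm[i]); b.append(t[i]-n[i]*t[2])
    return np.linalg.lstsq(np.array(A),np.array(b),rcond=None)[0]
E
python3 - <<'E'
import pickle,cv2,numpy as np
from geo import *
P=pickle.load(open("p0.pkl","rb"))
for n in P: Rm,t=cam(P[n]); print(n,-Rm.T@t)
def crop(n,x,y,w,h,s): return cv2.resize(P[n]["frame"][y:y+h,x:x+w],(w*s,h*s),interpolation=cv2.INTER_CUBIC)
a=np.hstack([crop("top",170,160,80,95,5),crop("top",292,160,80,95,5)])
cv2.imwrite("pics/c_top.png",a)
a=np.hstack([crop("scene",398,210,100,88,4),crop("scene",275,205,100,120,4)[:352]])
b=crop("scene",275,205,100,120,4)
h=np.zeros((480,800,3),np.uint8); h[:352,:400]=crop("scene",398,210,100,88,4); h[:,400:]=b
cv2.imwrite("pics/c_scene.png",h)
E
```

```text
scene [ 1.29290387 -0.21202491  0.61327902]
top [0.26790116 0.00436758 1.09329881]
```

View pics/c_top.png

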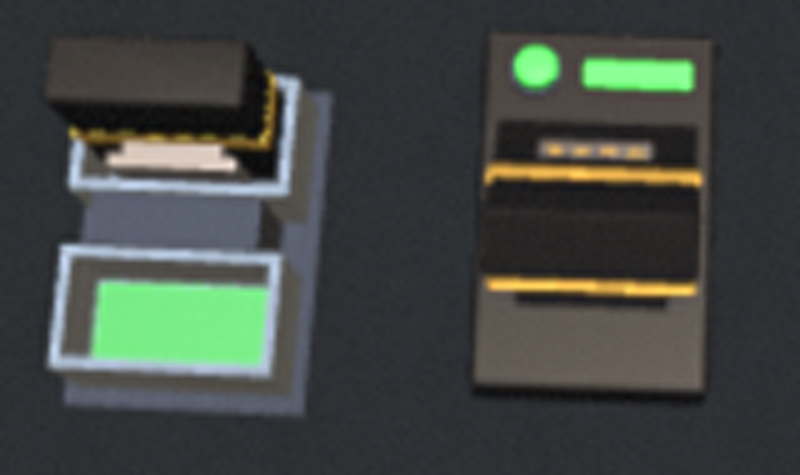

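View pics/c_scene.png

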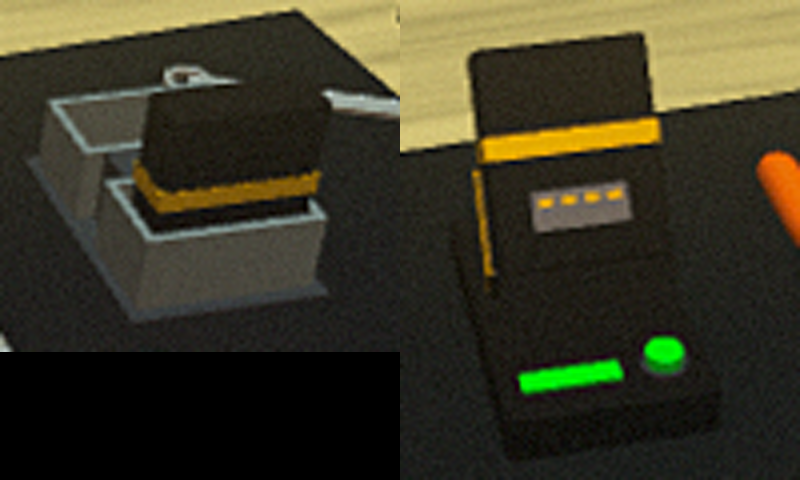

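```bash
cat > fit1.py <<'E'
import pickle
from geo import *
from scipy.optimize import least_squares
P=pickle.load(open("p0.pkl","rb")); T=P["top"]; S=P["scene"]
c1=lambda a:np.array(a)/5.+[170,160]-.4
c2=lambda a:(np.array(a)-[400,0])/5.+[292,160]-.4
s1=lambda a:np.array(a)/4.+[398,210]-.375
s2=lambda a:(np.array(a)-[400,0])/4.+[275,205]-.375
# rack: x axis -> world -x toward robot (free bay at +x)
X=[];U=[]
for xy,uv in [((13.7,1),(60,245)),((13.7,-1),(282,252)),((71.3,-1),(271,376)),((71.3,1),(49,369)),((-13.7,-1),(293,194)),((-13.7,1),(69,188)),((-71.3,-1),(301,76))]:
    X.append([xy[0]/1e3,xy[1]*.0518,.05]);U.append(c1(uv))
Rz=lambda a:R.from_euler('z',a).as_matrix()
X=np.array(X);U=np.array(U)
W=back(T,U,.05);print(np.round(W,4))
def f(q,X=X,U=U,zoff=0): 
    return (proj(T,X@Rz(q[2]).T+[q[0],q[1],0])-U).ravel()
r=least_squares(f,[W[:,0].mean(),W[:,1].mean(),np.pi]);print("rack",r.x,np.round(r.fun,1))
B=c2([(490,32),(712,40),(704,388),(472,385)]);print("base",np.round(back(T,B,.03),4))
Bs=s2([(515,405+20),(718,380),]);
# pack hypothesis
for s in (1,):
  Wb=back(T,B,.03);c=Wb.mean(0)
  yaw=np.arctan2(*(Wb[0]-Wb[3])[[1,0]]);print(c,yaw)
  for flip in (0,np.pi):
    M=Rz(yaw+flip); fr=M@R.from_euler('y',-35,degrees=True).as_matrix()
    o=np.array([c[0],c[1],0])+M@[.015,0,.057]
    pts=np.array([[.016,.045,.115],[.016,-.045,.115],[-.004,.045,.115],[-.004,-.045,.115],[.016,.045,0],[.016,-.045,0]])
    w=pts@fr.T+o
    print(flip,"top crop",np.round((proj(T,w)+.4-[292,160])*5+[400,0]).tolist(),"scene",np.round((proj(S,w)+.4-[275,205])*4+[400,0]).tolist())
E
python3 fit1.py
```

```text
[[0.5638 0.3385 0.05  ]
 [0.5573 0.2343 0.05  ]
 [0.4991 0.2383 0.05  ]
 [0.5052 0.3414 0.05  ]
 [0.5848 0.2298 0.05  ]
 [0.5912 0.3354 0.05  ]
 [0.6422 0.2273 0.05  ]]
rack [0.55401035 0.27196963 1.17496804] [ 13.7  21.7 -12.4 -20.3 -32.3 -53.5  -6.5 -11.9  -4.   -4.7  22.6  37.3
  17.1  27.4]
base [[ 0.6655  0.0411  0.03  ]
 [ 0.6586 -0.0643  0.03  ]
 [ 0.4899 -0.0542  0.03  ]
 [ 0.4941  0.0524  0.03  ]]
[ 0.57701605 -0.0062552   0.03      ] -0.06578804718773687
0 top crop [[482.0, 204.0], [701.0, 212.0], [481.0, 250.0], [699.0, 258.0], [498.0, 123.0], [696.0, 130.0]] scene [[647.0, 42.0], [474.0, 61.0], [639.0, 46.0], [469.0, 64.0], [675.0, 265.0], [502.0, 288.0]]
3.141592653589793 top crop [[707.0, 38.0], [491.0, 30.0], [706.0, 11.0], [494.0, 3.0], [692.0, 250.0], [492.0, 242.0]] scene [[501.0, 141.0], [686.0, 119.0], [508.0, 180.0], [695.0, 157.0], [483.0, 224.0], [648.0, 203.0]]
```

```bash
cat > fit2.py <<'E'
exec(open("fit1.py").read().split("# pack hypothesis")[0].replace("print(","(lambda *a:0)("))
X=X*[1,-1,1]
r=least_squares(lambda q:f(q,X,U),[.57,.29,np.pi-.06]);print("rack top",r.x,np.round(r.fun,1))
# scene rack rim corners: visible: far bay (free) near... 
XS=np.array([[-.0713,-.0518,.05],[-.0713,.0518,.05],[.0713,.0518,.05]]);XS=XS
w=XS@Rz(r.x[2]).T+[r.x[0],r.x[1],0]
print("pred scene",np.round((proj(S,w)+.375-[398,210])*4).tolist())
# charger pose from base + pack corners
def g(q,full=False):
    M=Rz(q[2]);fr=M@R.from_euler('y',-35,degrees=True).as_matrix();o=np.array([q[0],q[1],0])
    b=np.array([[.0875,.055,.03],[.0875,-.055,.03],[-.0875,-.055,.03],[-.0875,.055,.03]])@M.T+o
    pk=np.array([[.016,.045,.115],[.016,-.045,.115]])@fr.T+o+M@[.015,0,.057]
    rr=[proj(T,b)-B, proj(T,pk)-c2([(481,207),(702,212)]), proj(S,pk)-s2([(645,35),(471,54)])]
    return np.vstack(rr).ravel()
r2=least_squares(g,[.577,-.006,-.06]);print("charger",r2.x,np.round(r2.fun,1))
np.save("fit.npy",np.array([r.x,r2.x]))
E
python3 fit2.py
```

```text
rack top [0.57402833 0.28454724 3.07313579] [ 0.6 -0.   0.2  0.2  0.2 -0.1  0.1 -0.5 -0.9  0.3  0.1 -0.  -0.3  0.2]
pred scene [[328.0, 221.0], [148.0, 245.0], [46.0, 103.0]]
charger [ 0.57615239 -0.00625011 -0.05896641] [-1.  -0.5  0.8 -0.7  0.9  1.8 -0.6  0.9  0.3 -0.1  0.   0.3  0.3  1.4
  0.5  1.6]
```

```bash
cat > plan.py <<'E'
from bench import ctrl
from geo import *
rk,ch=np.load("fit.npy")
Rz=lambda a:R.from_euler('z',a).as_matrix()
M=Rz(ch[2]); PK=M@R.from_euler('y',-35,degrees=True).as_matrix(); PO=np.array([ch[0],ch[1],0])+M@[.015,0,.057]
def toolR(PKm,s): # tool z=-pack z, y=s*pack x
    z=-PKm[:,2]; y=s*PKm[:,0]; return np.c_[np.cross(y,z),y,z]
def now():
    s=ctrl.sense(); return np.array(s["ee_pos"]),R.from_rotvec(s["orientation"]).as_matrix(),s
def rows(p0,R0,p1,R1,n):
    rv=R.from_matrix(R0.T@R1).as_rotvec(); st=np.round(rv/n,3); sl=[]
    Rk=R0.copy();pk=p0.copy()
    for k in range(n):
        d=np.round(Rk.T@((p1-pk)/(n-k))*100,2); sl.append(d.tolist()); pk=pk+Rk@d/100; Rk=Rk@R.from_rotvec(st).as_matrix()
    print("n",n,"slide",sl,"dr",st.tolist(),"| ends",np.round(pk,4), "turn deg",np.degrees(np.linalg.norm(rv)).round(2))
    return pk,Rk
E
python3 - <<'E'
from plan import *
p,Rc,s=now(); print(np.round(Rc,3))
for sg in (1,-1):
    Rt=toolR(PK,sg); print(sg,np.round(Rt,3),R.from_matrix(Rc.T@Rt).as_rotvec())
E
```

```text
[[-0.911  0.413 -0.   ]
 [ 0.413  0.911 -0.   ]
 [ 0.    -0.    -1.   ]]
1 [[ 0.059  0.818  0.573]
 [ 0.998 -0.048 -0.034]
 [ 0.     0.574 -0.819]] [-0.53441756 -0.3671213   1.1643863 ]
-1 [[-0.059 -0.818  0.573]
 [-0.998  0.048 -0.034]
 [-0.    -0.574 -0.819]] [ 0.4047491  -0.58919224 -1.86852869]
```

```bash
python3 - <<'E'
from plan import *
p,Rc,s=now(); Rt=toolR(PK,1)
Rh=Rc@R.from_rotvec(R.from_matrix(Rc.T@Rt).as_rotvec()/2).as_matrix()
a,b=rows(p,Rc,np.array([.42,.3,.36]),Rh,10)
pre=PO+PK@[.006,0,.069+.09]; rows(a,b,pre,Rt,10); print(pre)
E
```

```text
n 10 slide [[-2.59, -1.78, -1.37], [-2.71, -1.59, -1.37], [-2.82, -1.4, -1.36], [-2.92, -1.19, -1.35], [-3.01, -0.98, -1.32], [-3.08, -0.77, -1.29], [-3.14, -0.56, -1.26], [-3.19, -0.34, -1.21], [-3.22, -0.12, -1.16], [-3.25, 0.09, -1.1]] dr [-0.027, -0.018, 0.058] | ends [0.42 0.3  0.36] turn deg 38.18
n 10 slide [[-2.85, -1.4, 1.62], [-2.9, -1.27, 1.64], [-2.94, -1.15, 1.66], [-2.97, -1.02, 1.68], [-3.0, -0.89, 1.72], [-3.01, -0.77, 1.75], [-3.02, -0.64, 1.79], [-3.02, -0.51, 1.83], [-3.0, -0.39, 1.87], [-2.99, -0.26, 1.93]] dr [-0.027, -0.019, 0.058] | ends [ 0.505  -0.0021  0.1906] turn deg 38.28
[ 0.50499254 -0.0020492   0.19068663]
```

Call:
drive_tool(
  slide=[
    [-2.59, -1.78, -1.37],
    [-2.71, -1.59, -1.37],
    [-2.82, -1.4, -1.36],
    [-2.92, -1.19, -1.35],
    [-3.01, -0.98, -1.32],
    [-3.08, -0.77, -1.29],
    [-3.14, -0.56, -1.26],
    [-3.19, -0.34, -1.21],
    [-3.22, -0.12, -1.16],
    [-3.25, 0.09, -1.1],
  ],
  dr=[
    [-0.027, -0.018, 0.058],
    [-0.027, -0.018, 0.058],
    [-0.027, -0.018, 0.058],
    [-0.027, -0.018, 0.058],
    [-0.027, -0.018, 0.058],
    [-0.027, -0.018, 0.058],
    [-0.027, -0.018, 0.058],
    [-0.027, -0.018, 0.058],
    [-0.027, -0.018, 0.058],
    [-0.027, -0.018, 0.058],
  ],
  jaw=[1, 1, 1, 1, 1, 1, 1, 1, 1, 1],
)

```text
t: 2.7
ee_pos: [0.4204, 0.2989, 0.3609]
orientation: [1.404, 2.529, 0.327]
force: [0.9, -0.9, -0.2]
finger_gap: 0.087
grasp_force: 0.0
```

Call:
drive_tool(
  slide=[
    [-2.85, -1.4, 1.62],
    [-2.9, -1.27, 1.64],
    [-2.94, -1.15, 1.66],
    [-2.97, -1.02, 1.68],
    [-3.0, -0.89, 1.72],
    [-3.01, -0.77, 1.75],
    [-3.02, -0.64, 1.79],
    [-3.02, -0.51, 1.83],
    [-3.0, -0.39, 1.87],
    [-2.99, -0.26, 1.93],
    [0, 0, 0],
  ],
  dr=[
    [-0.027, -0.019, 0.058],
    [-0.027, -0.019, 0.058],
    [-0.027, -0.019, 0.058],
    [-0.027, -0.019, 0.058],
    [-0.027, -0.019, 0.058],
    [-0.027, -0.019, 0.058],
    [-0.027, -0.019, 0.058],
    [-0.027, -0.019, 0.058],
    [-0.027, -0.019, 0.058],
    [-0.027, -0.019, 0.058],
    [0, 0, 0],
  ],
  jaw=[1, 1, 1, 1, 1, 1, 1, 1, 1, 1, 1],
)

```text
t: 3.8
ee_pos: [0.5033, -0.0045, 0.1872]
orientation: [1.923, 1.808, 0.568]
force: [-0.9, 0.9, 0.0]
finger_gap: 0.0872
grasp_force: 0.0
```

```bash
python3 - <<'E'
from plan import *
p,Rc,s=now(); print(p,s["qpos"],s["force"],s["torque"],s["t"]); Rt=toolR(PK,1)
rows(p,Rc,PO+PK@[.006,0,.069],Rt,6)
P={}
fr=[]
for n in ("scene","top"):
    q=ctrl.read_camera(n);f=q["frame"]
    fr.append(cv2.resize(f[150:310,240:410] if n=="scene" else f[120:280,260:430],(400,376),interpolation=cv2.INTER_CUBIC))
cv2.imwrite("pics/g1.png",np.hstack(fr))
E
```

```text
[ 0.50331969 -0.00446051  0.18718116] [-0.2326288  -0.5593672   2.39123445  0.14843326  0.71158457 -0.25353307] [-0.86835582  0.85751351  0.03889449] [-0.03292219  0.41195369 -0.04973521] 3.8
n 6 slide [[0.05, 0.06, 1.47], [0.04, 0.05, 1.47], [0.05, 0.06, 1.46], [0.04, 0.05, 1.47], [0.05, 0.06, 1.46], [0.04, 0.05, 1.47]] dr [-0.0, 0.0, -0.0] | ends [ 0.5565 -0.0051  0.117 ] turn deg 0.18
```

View pics/g1.png

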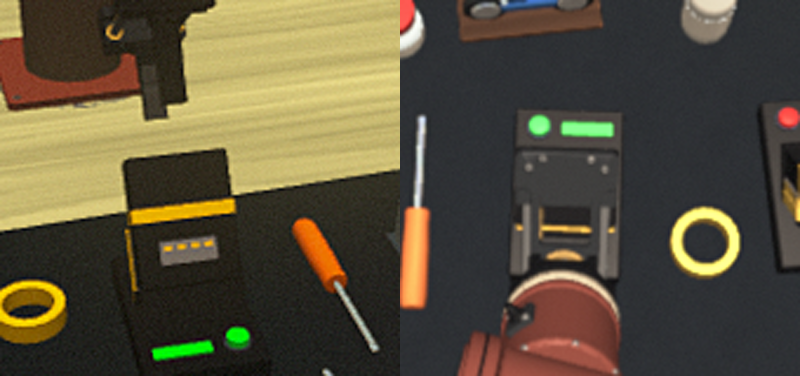

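Call:
drive_tool(
  slide=[
    [0.05, 0.06, 1.47],
    [0.04, 0.05, 1.47],
    [0.05, 0.06, 1.46],
    [0.04, 0.05, 1.47],
    [0.05, 0.06, 1.46],
    [0.04, 0.05, 1.47],
    [0, 0, 0],
    [0, 0, 0],
  ],
  dr=[
    [0, 0, 0],
    [0, 0, 0],
    [0, 0, 0],
    [0, 0, 0],
    [0, 0, 0],
    [0, 0, 0],
    [0, 0, 0],
    [0, 0, 0],
  ],
  jaw=[1, 1, 1, 1, 1, 1, 0.6, 0.2],
  newtons=5,
)

```text
t: 4.7
ee_pos: [0.5588, -0.0014, 0.1214]
orientation: [1.914, 1.812, 0.574]
force: [-0.3, 0.4, -0.3]
finger_gap: 0.0778
grasp_force: 0.0
```

```bash
python3 - <<'E'
from plan import *
p,Rc,s=now(); print(p,s["finger_gap"],s["force"],s["torque"],s["t"]); Rt=toolR(PK,1)
print("tcp in pack frame mm",(PK.T@(p-PO)*1e3).round(1)); rows(p,Rc,PO+PK@[.006,0,.069],Rt,1)
fr=[]
for n in ("scene","top"):
    q=ctrl.read_camera(n);f=q["frame"]
    fr.append(cv2.resize(f[180:280,270:370] if n=="scene" else f[150:250,280:380],(400,400),interpolation=cv2.INTER_CUBIC))
cv2.imwrite("pics/g2.png",np.hstack(fr))
E
```

```text
[ 0.55882119 -0.00143333  0.12139766] 0.07783562762105165 [-0.28757292  0.4364713  -0.2606753 ] [-0.06232558  0.39856514  0.02177114] 4.7
tcp in pack frame mm [10.2  3.8 71.4]
n 1 slide [[-0.38, -0.43, 0.24]] dr [0.004, -0.001, 0.004] | ends [ 0.5565 -0.0051  0.117 ] turn deg 0.34
```

View pics/g2.png

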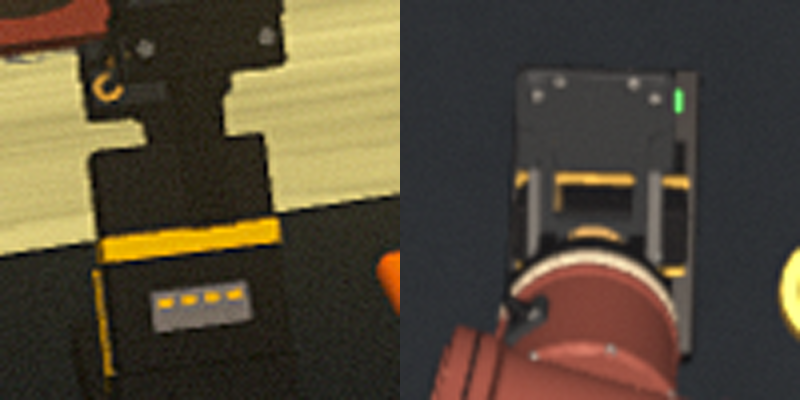

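```bash
cat > chk.py <<'E'
from plan import *
import sys
p,Rc,s=now(); print(p.round(4),"gap",s["finger_gap"],s["grasp_force"],"F",s["force"].round(2),"Ftool",(Rc.T@s["force"]).round(2),"T",s["torque"].round(3),s["t"]); Rt=toolR(PK,1)
print("tcp in pack frame mm",(PK.T@(p-PO)*1e3).round(1)); rows(p,Rc,PO+PK@[.006,0,float(sys.argv[1])],Rt,2)
E
python3 chk.py .069
```

```text
[ 0.559  -0.0019  0.122 ] gap 0.0706568485245168 0.0 F [-0.86  0.45  1.54] Ftool [ 0.39  0.17 -1.77] T [-0.044  0.418 -0.012] 4.8
tcp in pack frame mm [10.7  3.3 71.8]
n 2 slide [[-0.16, -0.24, 0.14], [-0.17, -0.23, 0.14]] dr [0.003, -0.0, 0.002] | ends [ 0.5566 -0.0051  0.117 ] turn deg 0.37
```

Call:
drive_tool(
  slide=[
    [-0.16, -0.24, 0.14],
    [-0.17, -0.23, 0.14],
    [0, 0, 0],
    [0, 0, 0],
  ],
  dr=[
    [0.003, 0, 0.002],
    [0.003, 0, 0.002],
    [0, 0, 0],
    [0, 0, 0],
  ],
  jaw=[0.2, 0.2, 0.2, 0.2],
  newtons=5,
)

```text
t: 5.2
ee_pos: [0.556, -0.0059, 0.1157]
orientation: [1.924, 1.81, 0.569]
force: [-0.5, -0.1, -0.1]
finger_gap: 0.0527
grasp_force: 0.0
```

```bash
python3 chk.py .069
```

```text
[ 0.556  -0.0059  0.1157] gap 0.05266589816888827 0.0 F [-0.52 -0.08 -0.09] Ftool [-0.11 -0.47 -0.22] T [-0.064  0.387  0.064] 5.2
tcp in pack frame mm [ 4.9 -0.8 68.2]
n 2 slide [[0.04, 0.05, -0.04], [0.04, 0.06, -0.04]] dr [-0.001, 0.0, -0.001] | ends [ 0.5565 -0.0051  0.117 ] turn deg 0.16
```

Call:
drive_tool(
  slide=[
    [0.04, 0.1, -0.08],
    [0, 0, 0],
    [0, 0, 0],
    [0, 0, 0],
    [0, 0, 0],
    [0, 0, 0],
  ],
  dr=[
    [-0.002, 0, -0.002],
    [0, 0, 0],
    [0, 0, 0],
    [0, 0, 0],
    [0, 0, 0],
    [0, 0, 0],
  ],
  jaw=[-0.1, -0.3, -0.6, -0.6, -0.6, -0.6],
  newtons=5,
)

```text
t: 5.8
ee_pos: [0.5537, -0.0046, 0.1139]
orientation: [1.925, 1.816, 0.566]
force: [-8.6, -0.2, 0.3]
finger_gap: 0.032
grasp_force: 5.0
```

```bash
python3 chk.py .069
```

```text
[ 0.5537 -0.0046  0.1139] gap 0.03204872633263293 5.004978887736797 F [-8.65 -0.19  0.25] Ftool [-0.69 -6.96 -5.1 ] T [-0.081  1.727 -0.083] 5.8
tcp in pack frame mm [ 1.9  0.3 68.1]
n 2 slide [[-0.01, 0.21, -0.04], [-0.02, 0.2, -0.05]] dr [-0.004, -0.001, 0.0] | ends [ 0.5565 -0.0051  0.117 ] turn deg 0.43
```

Call:
drive_tool(
  slide=[
    [0, -0.15, 0.05],
    [0, -0.15, 0.05],
    [0, 0, 0],
  ],
  dr=[
    [0, 0, 0],
    [0, 0, 0],
    [0, 0, 0],
  ],
  jaw=[-0.6, -0.6, -0.6],
  newtons=5,
)

```text
t: 6.1
ee_pos: [0.5535, -0.0048, 0.1133]
orientation: [1.922, 1.813, 0.569]
force: [-4.7, 1.9, 0.7]
finger_gap: 0.0318
grasp_force: 5.0
```

```bash
python3 chk.py .069
```

```text
[ 0.5535 -0.0048  0.1133] gap 0.031830964238269484 4.999325426651922 F [-4.73  1.9   0.67] Ftool [ 1.62 -3.59 -3.31] T [0.088 1.086 0.081] 6.1
tcp in pack frame mm [ 1.4  0.1 67.7]
n 2 slide [[-0.01, 0.23, -0.07], [-0.0, 0.23, -0.06]] dr [-0.001, -0.0, 0.0] | ends [ 0.5565 -0.005   0.117 ] turn deg 0.17
```

Call:
drive_tool(
  slide=[
    [0.03, -0.14, -0.05],
    [0.03, -0.14, -0.05],
    [0, 0, 0],
  ],
  dr=[
    [0, 0, 0],
    [0, 0, 0],
    [0, 0, 0],
  ],
  jaw=[-0.6, -0.6, -0.6],
  newtons=5,
)

```text
t: 6.4
ee_pos: [0.552, -0.0045, 0.1137]
orientation: [1.92, 1.81, 0.571]
force: [2.2, -0.8, -4.0]
finger_gap: 0.0322
grasp_force: 5.0
```

```bash
python3 chk.py .069
```

```text
[ 0.552  -0.0045  0.1137] gap 0.032152156325588266 5.00002691969712 F [ 2.17 -0.76 -4.  ] Ftool [-0.63 -0.48  4.54] T [-0.05   0.265 -0.078] 6.4
tcp in pack frame mm [ 0.4  0.3 69. ]
n 2 slide [[-0.02, 0.28, -0.0], [-0.01, 0.28, -0.0]] dr [0.0, 0.0, 0.0] | ends [ 0.5565 -0.0051  0.1169] turn deg 0.04
```

Call:
drive_tool(
  slide=[
    [0, 0, 0],
    [0, 0, 0],
    [0, 0, -0.2],
    [0, 0, -0.2],
    [0, 0, -0.2],
    [0, 0, 0],
  ],
  dr=[
    [0, 0, 0],
    [0, 0, 0],
    [0, 0, 0],
    [0, 0, 0],
    [0, 0, 0],
    [0, 0, 0],
  ],
  jaw=[-0.8, -0.8, -0.8, -0.8, -0.8, -0.8],
  newtons=45,
)

```text
t: 7.0
ee_pos: [0.5485, -0.0043, 0.1188]
orientation: [1.92, 1.811, 0.57]
force: [-0.7, -1.4, -0.5]
finger_gap: 0.0321
grasp_force: 45.0
```

```bash
python3 chk.py .075
```

```text
[ 0.5485 -0.0043  0.1188] gap 0.0320508819288185 44.998680143617094 F [-0.73 -1.39 -0.5 ] Ftool [-1.43 -0.82  0.04] T [-0.147  0.577 -0.106] 7.0
tcp in pack frame mm [ 0.4  0.3 75.1]
n 2 slide [[-0.02, 0.28, 0.01], [-0.02, 0.28, 0.0]] dr [-0.0, 0.0, 0.0] | ends [ 0.5531 -0.0049  0.1219] turn deg 0.05
```

Call:
drive_tool(
  slide=[
    [0, 0, -0.4],
    [0, 0, -0.5],
    [0, 0, -0.5],
    [0, 0, -0.5],
    [0, 0, -0.4],
    [0, 0, 0],
  ],
  dr=[
    [0, 0, 0],
    [0, 0, 0],
    [0, 0, 0],
    [0, 0, 0],
    [0, 0, 0],
    [0, 0, 0],
  ],
  jaw=[-0.8, -0.8, -0.8, -0.8, -0.8, -0.8],
  newtons=45,
)

```text
t: 7.6
ee_pos: [0.5351, -0.0033, 0.1379]
orientation: [1.919, 1.811, 0.571]
force: [1.3, -0.0, -1.4]
finger_gap: 0.0314
grasp_force: 45.0
```

```bash
python3 chk.py .098; python3 - <<'E'
from plan import *
fr=[]
for n in ("scene","top"):
    q=ctrl.read_camera(n);f=q["frame"]
    fr.append(cv2.resize(f[180:280,270:370] if n=="scene" else f[150:250,280:380],(400,400),interpolation=cv2.INTER_CUBIC))
cv2.imwrite("pics/g3.png",np.hstack(fr))
E
```

```text
[ 0.5351 -0.0033  0.1379] gap 0.03142307028992752 44.99928114004433 F [ 1.3  -0.04 -1.36] Ftool [0.04 0.28 1.86] T [-0.005  0.352 -0.014] 7.6
tcp in pack frame mm [ 0.4  0.5 98.5]
n 2 slide [[-0.02, 0.28, 0.02], [-0.03, 0.28, 0.03]] dr [0.0, -0.0, 0.0] | ends [ 0.5399 -0.0041  0.1407] turn deg 0.05
```

View pics/g3.png

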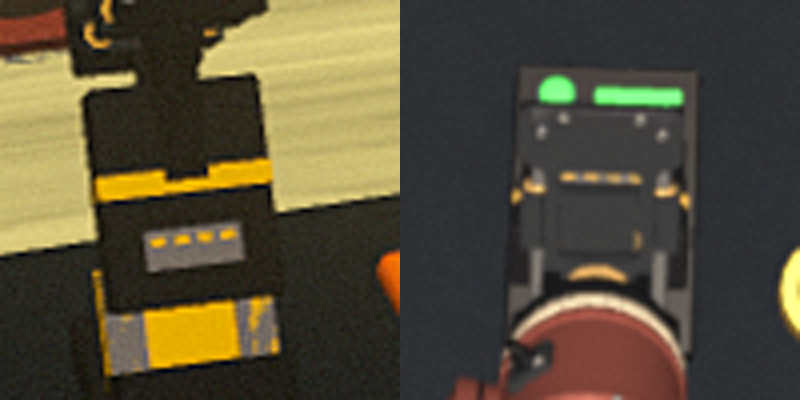

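The scene crop shows the pack raised about 29 mm, straight in the rails, with the yellow back showing below its foot at (190,330) in the crop. I'll keep pulling.

Call:
drive_tool(
  slide=[
    [0, 0, -0.5],
    [0, 0, -0.6],
    [0, 0, -0.6],
    [0, 0, -0.6],
    [0, 0, -0.6],
    [0, 0, -0.6],
    [0, 0, -0.6],
    [0, 0, -0.6],
    [0, 0, -0.6],
    [0, 0, -0.5],
    [0, 0, 0],
    [0, 0, 0],
  ],
  dr=[
    [0, 0, 0],
    [0, 0, 0],
    [0, 0, 0],
    [0, 0, 0],
    [0, 0, 0],
    [0, 0, 0],
    [0, 0, 0],
    [0, 0, 0],
    [0, 0, 0],
    [0, 0, 0],
    [0, 0, 0],
    [0, 0, 0],
  ],
  jaw=[-0.8, -0.8, -0.8, -0.8, -0.8, -0.8, -0.8, -0.8, -0.8, -0.8, -0.8, -0.8],
  newtons=45,
)

```text
t: 8.9
ee_pos: [0.502, -0.0015, 0.185]
orientation: [1.92, 1.811, 0.571]
force: [0.2, -0.0, -3.4]
finger_gap: 0.0318
grasp_force: 45.0
```

```bash
python3 chk.py .15
```

```text
[ 0.502  -0.0015  0.185 ] gap 0.03181292554290176 44.99863708857447 F [ 0.25 -0.04 -3.38] Ftool [-0.02 -1.74  2.91] T [-0.01   0.817  0.008] 8.9
tcp in pack frame mm [  0.3   0.4 156.1]
n 2 slide [[-0.02, 0.29, 0.3], [-0.02, 0.28, 0.31]] dr [0.0, 0.0, 0.0] | ends [ 0.5101 -0.0024  0.1833] turn deg 0.04
```

```bash
cat >> plan.py <<'E'
def placeR(): 
    y=-Rz(rk[2])[:,0]; z=np.array([0,0,-1.]); return np.c_[np.cross(y,z),y,z]
def placeP(z,dx=0,dy=0): # tcp for pack origin at bay centre, offsets in rack-frame m
    return np.array([rk[0],rk[1],0])+Rz(rk[2])@[.0365+dx,dy,z]
E
python3 - <<'E'
from plan import *
p,Rc,s=now(); Rt=placeR(); Q=placeP(.2); print(Q)
a,b=rows(p,Rc,np.array([.49,.07,.27]),Rt,8)
rows(a,b,Q,Rt,9)
E
```

```text
[0.53761383 0.28704396 0.2       ]
n 8 slide [[0.88, 0.44, -0.99], [0.88, 0.37, -1.02], [0.88, 0.29, -1.04], [0.89, 0.21, -1.06], [0.89, 0.12, -1.07], [0.88, 0.04, -1.08], [0.89, -0.04, -1.08], [0.88, -0.12, -1.08]] dr [0.076, -0.0, 0.001] | ends [0.49 0.07 0.27] turn deg 35.01
n 9 slide [[2.44, 0.37, 0.78], [2.44, 0.37, 0.78], [2.44, 0.37, 0.79], [2.44, 0.36, 0.78], [2.44, 0.37, 0.79], [2.44, 0.36, 0.78], [2.44, 0.37, 0.79], [2.44, 0.36, 0.78], [2.44, 0.37, 0.79]] dr [0.0, -0.0, 0.0] | ends [0.5376 0.2871 0.2   ] turn deg 0.24
```

Call:
drive_tool(
  slide=[
    [0.88, 0.44, -0.99],
    [0.88, 0.37, -1.02],
    [0.88, 0.29, -1.04],
    [0.89, 0.21, -1.06],
    [0.89, 0.12, -1.07],
    [0.88, 0.04, -1.08],
    [0.89, -0.04, -1.08],
    [0.88, -0.12, -1.08],
  ],
  dr=[
    [0.076, 0, 0.001],
    [0.076, 0, 0.001],
    [0.076, 0, 0.001],
    [0.076, 0, 0.001],
    [0.076, 0, 0.001],
    [0.076, 0, 0.001],
    [0.076, 0, 0.001],
    [0.076, 0, 0.001],
  ],
  jaw=[-0.8, -0.8, -0.8, -0.8, -0.8, -0.8, -0.8, -0.8],
)

```text
t: 9.7
ee_pos: [0.4906, 0.0705, 0.2702]
orientation: [-2.293, -2.146, -0.003]
force: [0.2, -0.5, -3.0]
finger_gap: 0.0316
grasp_force: 45.0
```

Call:
drive_tool(
  slide=[
    [2.44, 0.37, 0.78],
    [2.44, 0.37, 0.78],
    [2.44, 0.37, 0.79],
    [2.44, 0.36, 0.78],
    [2.44, 0.37, 0.79],
    [2.44, 0.36, 0.78],
    [2.44, 0.37, 0.79],
    [2.44, 0.36, 0.78],
    [2.44, 0.37, 0.79],
    [0, 0, 0],
    [0, 0, 0],
    [0, 0, 0],
  ],
  dr=[
    [0, 0, 0],
    [0, 0, 0],
    [0, 0, 0],
    [0, 0, 0],
    [0, 0, 0],
    [0, 0, 0],
    [0, 0, 0],
    [0, 0, 0],
    [0, 0, 0],
    [0, 0, 0],
    [0, 0, 0],
    [0, 0, 0],
  ],
  jaw=[-0.8, -0.8, -0.8, -0.8, -0.8, -0.8, -0.8, -0.8, -0.8, -0.8, -0.8, -0.8],
)

```text
t: 10.9
ee_pos: [0.5378, 0.2866, 0.1997]
orientation: [2.293, 2.146, 0.005]
force: [-0.1, -0.6, -3.6]
finger_gap: 0.0317
grasp_force: 45.0
```

```bash
cat > chk2.py <<'E'
from plan import *
import sys
z,dx,dy=map(float,sys.argv[1:4]); p,Rc,s=now(); Rt=placeR()
print(p.round(4),"gap",s["finger_gap"],"F",s["force"].round(2),"T",s["torque"].round(3),"t",s["t"])
rows(p,Rc,placeP(z,dx,dy),Rt,int(sys.argv[4]))
if len(sys.argv)>5:
    fr=[]
    for n in ("scene","top"):
        q=ctrl.read_camera(n);f=q["frame"]; np.save(n+".npy",f)
        fr.append(cv2.resize(f[165:295,385:515] if n=="scene" else f[150:250,160:260],(400,400),interpolation=cv2.INTER_CUBIC))
    cv2.imwrite("pics/"+sys.argv[5],np.hstack(fr))
E
python3 chk2.py .16 0 0 4 h1.png
```

```text
[0.5378 0.2866 0.1997] gap 0.031670653746296885 F [-0.12 -0.61 -3.61] T [-0.131  0.019  0.036] t 10.9
n 4 slide [[0.01, -0.01, 0.99], [0.01, -0.01, 0.99], [0.01, -0.0, 0.99], [0.01, -0.01, 1.0]] dr [0.001, -0.0, 0.001] | ends [0.5376 0.2871 0.16  ] turn deg 0.22
```

View pics/h1.png

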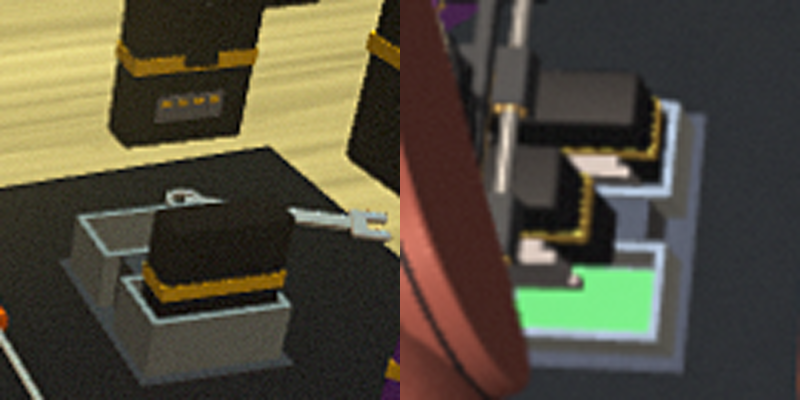

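```bash
python3 - <<'E'
from plan import *
import pickle
P=pickle.load(open("p0.pkl","rb"));S=P["scene"];T=P["top"]
p,Rc,s=now(); PR=np.c_[Rc[:,1],-Rc[:,0],-Rc[:,2]]; print(np.linalg.det(PR))
O=p-PR@[.006,0,.069]
c=np.array([[.022,-.045,0],[.022,.045,0],[-.010,-.045,0],[.022,-.045,.115],[.022,.045,.115]])@PR.T+O
print("scene pred crop",((proj(S,c)+.3-[385,165])*400/130).round(0).tolist())
t=np.array([[.022,.045,0],[.022,-.045,0],[-.01,-.045,.115],[.022,-.045,.115],[-.022,-.03,0],[-.022,-.03,.060],[-.022,.03,.06],[-.01,-.045,0],[.022,-.045,0]])@PR.T+O
print("top pred crop",((proj(T,t)+.4-[160,150])*4+[400,0]).round(0).tolist())
np.save("hand.npy",np.r_[O])
# clean enlarged crops of pack foot
f=np.load("scene.npy");g=np.load("top.npy")
a=cv2.resize(f[180:240,410:470],(400,400),interpolation=cv2.INTER_CUBIC);b=cv2.resize(g[180:240,180:240],(400,400),interpolation=cv2.INTER_CUBIC)
im=np.hstack([a,b]); im=np.clip((im/255.)**.5*255,0,255).astype(np.uint8)
for (u,v) in (proj(S,c)+.4-[410,180])*400/60: cv2.circle(im,(int(u),int(v)),3,(0,0,255),-1) if 0<u<400 and 0<v<400 else 0
for (u,v) in (proj(T,t)+.4-[180,180])*400/60: cv2.circle(im,(int(u)+400,int(v)),3,(0,0,255),-1) if 0<u<400 and 0<v<400 else 0
rr=np.array([[.0137,-.0518,.05],[.0137,.0518,.05],[.0713,.0518,.05],[.0713,-.0518,.05],[-.0713,-.0518,.05],[-.0713,.0518,.05]])@Rz(rk[2]).T+[rk[0],rk[1],0]
for (u,v) in (proj(S,rr)+.4-[410,180])*400/60: cv2.circle(im,(int(u),int(v)),3,(255,0,255),-1) if 0<u<400 and 0<v<400 else 0
for (u,v) in (proj(T,rr)+.4-[180,180])*400/60: cv2.circle(im,(int(u)+400,int(v)),3,(255,0,255),-1) if 0<u<400 and 0<v<400 else 0
cv2.imwrite("pics/h2.png",im)
E
```

```text
-1.0000000000000009
scene pred crop [[240.0, 144.0], [123.0, 158.0], [220.0, 124.0], [269.0, -5.0], [145.0, 7.0]]
top pred crop [[621.0, 213.0], [457.0, 208.0], [373.0, 206.0], [381.0, 141.0], [475.0, 288.0], [438.0, 260.0], [556.0, 265.0], [450.0, 265.0], [457.0, 208.0]]
```

View pics/h2.png

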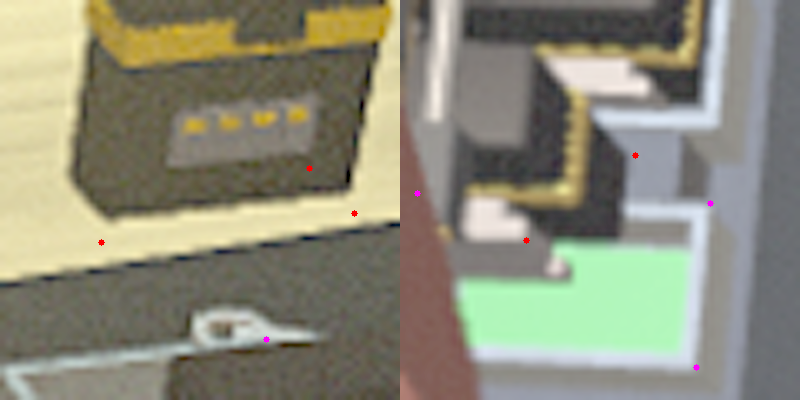

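```bash
python3 - <<'E'
from plan import *
import pickle
P=pickle.load(open("p0.pkl","rb"));S=P["scene"];T=P["top"]
O=np.load("hand.npy"); _,Rc,_=now(); PR=np.c_[Rc[:,1],Rc[:,0],-Rc[:,2]]
f=np.load("scene.npy").astype(float).mean(2)
w=lambda pts:np.atleast_2d(pts)@PR.T+O
def cross(prof,rising):  # subpixel half crossing
    lo,hi=np.percentile(prof,10),np.percentile(prof,90);m=(lo+hi)/2
    for i in range(len(prof)-1):
        a,b=prof[i]-m,prof[i+1]-m
        if a*b<=0 and (b>a)==rising: return i+a/(a-b)
    return np.nan
def line(Cam,A,B,img,bright_first,horizontal=True,pad=7,ts=np.linspace(.12,.42,9)):
    r=[]
    for t in ts:
        u,v=proj(Cam,w(np.array(A)*(1-t)+np.array(B)*t))[0]
        if horizontal:
            u0=int(round(u)); prof=img[int(round(v)),u0-pad:u0+pad+1]; r.append(u0-pad+cross(prof,not bright_first)-u)
        else:
            v0=int(round(v)); prof=img[v0-pad:v0+pad+1,int(round(u))]; r.append(v0-pad+cross(prof,not bright_first)-v)
    return np.round(r,2)
for yl in (-.045,.045): print(yl,proj(S,w([[.022,yl,0],[-.01,yl,0],[.022,yl,.1]])).round(1).tolist())
print("left  du",line(S,[-.010,.045,0],[-.010,.045,.115],f,True), line(S,[-.010,-.045,0],[-.010,-.045,.115],f,True))
print("right du",line(S,[.022,-.045,0],[.022,-.045,.115],f,False),line(S,[.022,.045,0],[.022,.045,.115],f,False))
print("bottom dv",line(S,[.022,-.045,0],[.022,.045,0],f,False,False,6,np.linspace(.15,.85,9)))
d=(proj(S,w([0,.001,0]))-proj(S,w([0,0,0])))[0];print("px per mm y",d,"x",(proj(S,w([.001,0,0]))-proj(S,w([0,0,0])))[0],"z",(proj(S,w([0,0,.001]))-proj(S,w([0,0,0])))[0])
# rack near wall scene: outer left near vertical corner / rim via initial picture
E
```

```text
-0.045 [[424.8, 216.0], [418.9, 209.0], [430.8, 173.6]]
0.045 [[462.8, 211.6], [456.1, 204.9], [470.9, 169.7]]
left  du [-0.31 -0.59 -1.19 -0.61 -4.1  -3.21 -6.56 -3.35  1.24] [0.26 0.26 0.07 0.22 0.31 0.21 0.19 0.36 0.43]
right du [  nan   nan   nan   nan -3.85 -4.86 -3.58   nan -4.75] [-1.3  -0.96 -1.08 -1.34 -1.05 -1.05 -1.4  -1.02 -1.09]
bottom dv [-3.18 -3.06 -3.27 -2.99 -2.87 -3.19 -3.12 -2.94 -3.04]
px per mm y [ 0.41548482 -0.04727213] x [0.19511543 0.21154634] z [ 0.06361951 -0.39338066]
```

```bash
python3 - <<'E'
from plan import *
import pickle
P=pickle.load(open("p0.pkl","rb"));S=P["scene"];T=P["top"]
w=lambda a:np.atleast_2d(a)@Rz(rk[2]).T+[rk[0],rk[1],0]
f=S["frame"].astype(float).mean(2);g=T["frame"].astype(float).mean(2)
def prof(Cam,img,A,B,ts,hor,pad=5):
    for t in ts:
        u,v=proj(Cam,w(np.array(A)*(1-t)+np.array(B)*t))[0]
        xs=np.arange(-pad,pad+.1,.5).astype(np.float32)
        mx=(u+xs if hor else 0*xs+u).astype(np.float32)[None]; my=(0*xs+v if hor else v+xs).astype(np.float32)[None]
        s=cv2.remap(img.astype(np.float32),mx,my,cv2.INTER_LINEAR)[0]; yield s
def avg(name,*a):
    s=np.mean(list(prof(*a)),0); print(name,s[::2].round(0).astype(int).tolist(), "grad",[( -5+.5*(i+.5)+0,int(x)) for i,x in enumerate(np.diff(s)) if abs(x)>8])
n=np.linspace(.15,.85,12)
h=.0518
avg("S near rim outer dv",S,f,[-.0713,-h,.05],[-.0713,h,.05],n,False)
avg("S right vertical du",S,f,[-.0713,-h,.01],[-.0713,-h,.045],n,True)
avg("S left vertical du",S,f,[.0713,h,.01],[.0713,h,.045],n,True)
avg("T free bottom rim dv",T,g,[.0713,-h,.05],[.0713,h,.05],n,False)
avg("T free top rim outer dv",T,g,[.0137,-h,.05],[.0137,h,.05],n,False)
avg("T free right rim du",T,g,[.0137,-h,.05],[.0713,-h,.05],n,True)
avg("T free left rim du",T,g,[.0137,h,.05],[.0713,h,.05],n,True)
E
```

```text
S near rim outer dv [21, 16, 46, 113, 117, 69, 67, 69, 70, 69, 69] grad [(-3.75, 8), (-3.25, 21), (-2.75, 32), (-2.25, 33), (-1.75, 15), (-1.25, -11), (-0.75, -27), (-0.25, -20)]
S right vertical du [69, 70, 70, 72, 68, 43, 30, 29, 29, 29, 30] grad [(-0.75, -11), (-0.25, -13), (0.25, -9)]
S left vertical du [38, 38, 38, 38, 36, 48, 60, 61, 61, 66, 74] grad [(-0.25, 8)]
T free bottom rim dv [158, 159, 166, 183, 188, 148, 90, 77, 81, 91, 100] grad [(-2.75, 8), (-2.25, 9), (-0.75, -13), (-0.25, -26), (0.25, -34), (0.75, -23), (1.25, -10)]
T free top rim outer dv [101, 101, 101, 100, 101, 138, 186, 153, 91, 76, 78] grad [(-0.75, 12), (-0.25, 24), (0.25, 29), (0.75, 18), (1.75, -26), (2.25, -34), (2.75, -27), (3.25, -11)]
T free right rim du [48, 48, 47, 47, 80, 169, 187, 125, 85, 82, 82] grad [(-1.75, 9), (-1.25, 23), (-0.75, 43), (-0.25, 45), (0.25, 21), (1.25, -24), (1.75, -36), (2.25, -27), (2.75, -12)]
T free left rim du [150, 152, 165, 189, 179, 119, 84, 82, 84, 91, 98] grad [(-3.25, 8), (-2.75, 12), (-2.25, 11), (-1.25, -11), (-0.75, -25), (-0.25, -34), (0.25, -25), (0.75, -9)]
```

```bash
python3 - <<'E'
import numpy as np
rk,ch=np.load("fit.npy"); rk[0]-=.0003; rk[1]+=.0009; np.save("fit.npy",np.array([rk,ch]))
E
python3 - <<'E'
from plan import *
import pickle
P=pickle.load(open("p0.pkl","rb"));T=P["top"]
p,Rc,_=now(); PR=np.c_[Rc[:,1],Rc[:,0],-Rc[:,2]]; O=p-PR@[.006,0,.065]
w=lambda a:np.atleast_2d(a)@PR.T+O
img=np.load("top.npy").astype(np.float32)
def prof(A,B,ts,hor,pad=6):
    out=[]
    for t in ts:
        u,v=proj(T,w(np.array(A)*(1-t)+np.array(B)*t))[0]
        xs=np.arange(-pad,pad+.1,.5)
        mx=(u+xs if hor else 0*xs+u).astype(np.float32)[None]; my=(0*xs+v if hor else v+xs).astype(np.float32)[None]
        out.append(cv2.remap(img,mx,my,cv2.INTER_LINEAR)[0])
    return np.array(out)
print("slide foot ends px",proj(T,w([[-.022,.03,0],[-.022,-.03,0],[.022,-.045,0],[-.01,-.045,0]])).round(1).tolist())
a=prof([-.022,-.03,0],[-.022,.03,0],np.linspace(.15,.6,6),False)
for r in a: print("v prof g",r[::2,1].astype(int).tolist(),"r",r[::2,2].astype(int).tolist())
b=prof([-.006,-.045,0],[.018,-.045,0],np.linspace(0,1,5),True)
for r in b: print("u prof g",r[::2,1].astype(int).tolist(),"r",r[::2,2].astype(int).tolist())
c=prof([-.022,-.03,.005],[-.022,-.03,.05],np.linspace(0,1,5),True)
for r in c: print("slide side g",r[::2,1].astype(int).tolist(),"r",r[::2,2].astype(int).tolist())
for d in ([.001,0,0],[0,.001,0],[0,0,.001]): print((proj(T,w(np.array(d)-[.022,0,0]))-proj(T,w([-.022,0,0]))).round(3))
E
```

```text
slide foot ends px [[177.8, 221.3], [205.6, 222.3], [214.5, 202.4], [213.1, 217.0]]
v prof g [63, 74, 75, 87, 94, 93, 168, 240, 239, 238, 238, 238, 238] r [64, 73, 80, 96, 104, 81, 92, 122, 123, 123, 122, 122, 122]
v prof g [65, 63, 62, 61, 61, 88, 170, 240, 239, 238, 237, 237, 238] r [68, 66, 66, 66, 65, 71, 94, 122, 123, 121, 122, 121, 122]
v prof g [76, 59, 60, 61, 60, 81, 162, 238, 239, 238, 238, 237, 237] r [83, 64, 65, 66, 66, 69, 90, 121, 122, 122, 122, 122, 122]
v prof g [85, 61, 60, 60, 61, 87, 167, 232, 239, 238, 237, 237, 238] r [91, 65, 63, 66, 67, 71, 93, 118, 121, 122, 122, 121, 122]
v prof g [93, 62, 60, 60, 61, 89, 166, 228, 239, 238, 238, 238, 239] r [101, 66, 65, 65, 66, 70, 92, 116, 121, 121, 121, 120, 120]
v prof g [56, 59, 61, 61, 61, 82, 140, 189, 199, 188, 177, 152, 111] r [59, 62, 65, 65, 65, 73, 100, 124, 126, 108, 97, 88, 78]
u prof g [39, 39, 40, 39, 39, 52, 77, 85, 85, 85, 84, 82, 82] r [27, 27, 26, 27, 31, 48, 76, 84, 85, 85, 85, 84, 85]
u prof g [17, 18, 17, 14, 16, 37, 85, 112, 119, 125, 126, 125, 125] r [17, 17, 17, 16, 18, 37, 82, 109, 115, 120, 120, 
[... 398 characters left out ...]
4, 136, 136, 137, 133, 154, 231, 239, 238, 238, 238, 238] r [87, 86, 83, 89, 91, 85, 89, 117, 123, 123, 123, 123, 123]
slide side g [70, 70, 70, 70, 99, 130, 111, 100, 184, 235, 239, 238, 238] r [66, 67, 67, 71, 106, 143, 124, 88, 101, 119, 123, 123, 123]
slide side g [61, 62, 62, 61, 61, 78, 133, 169, 141, 177, 234, 239, 239] r [65, 67, 66, 66, 66, 85, 146, 183, 129, 100, 117, 122, 123]
slide side g [61, 60, 60, 61, 62, 62, 61, 85, 176, 207, 226, 235, 234] r [64, 64, 65, 65, 66, 67, 68, 84, 141, 139, 122, 122, 121]
slide side g [66, 67, 66, 66, 67, 65, 64, 64, 66, 99, 163, 180, 175] r [71, 72, 72, 71, 72, 69, 68, 70, 68, 74, 96, 100, 96]
[[ 0.047 -0.461]]
[[-0.463 -0.017]]
[[-0.133 -0.111]]
```

```bash
python3 chk2.py .122 .0003 -.0005 6
```

```text
[0.5379 0.2864 0.2002] gap 0.031533194890741384 F [ 0.63  0.15 -2.87] T [-0.09   0.023 -0.003] t 11.0
n 6 slide [[0.03, -0.02, 1.3], [0.03, -0.02, 1.3], [0.03, -0.02, 1.3], [0.03, -0.02, 1.31], [0.03, -0.01, 1.3], [0.03, -0.02, 1.31]] dr [0.001, -0.0, 0.0] | ends [0.537  0.2884 0.122 ] turn deg 0.24
```

Call:
drive_tool(
  slide=[
    [0.03, -0.02, 1.3],
    [0.03, -0.02, 1.3],
    [0.03, -0.02, 1.3],
    [0.03, -0.02, 1.31],
    [0.03, -0.01, 1.3],
    [0.03, -0.02, 1.31],
    [0, 0, 0],
    [0, 0, 0],
    [0, 0, 0],
  ],
  dr=[
    [0.001, 0, 0],
    [0.001, 0, 0],
    [0.001, 0, 0],
    [0.001, 0, 0],
    [0, 0, 0],
    [0, 0, 0],
    [0, 0, 0],
    [0, 0, 0],
    [0, 0, 0],
  ],
  jaw=[-0.8, -0.8, -0.8, -0.8, -0.8, -0.8, -0.8, -0.8, -0.8],
)

```text
t: 11.9
ee_pos: [0.5373, 0.2894, 0.1224]
orientation: [-2.292, -2.146, -0.003]
force: [-0.5, -0.2, -2.6]
finger_gap: 0.0316
grasp_force: 45.0
```

```bash
python3 chk2.py .105 .0003 -.0005 5
```

```text
[0.5373 0.2894 0.1224] gap 0.031642127704791474 F [-0.45 -0.23 -2.63] T [-0.083  0.021 -0.067] t 11.9
n 5 slide [[-0.02, -0.0, 0.35], [-0.02, -0.0, 0.35], [-0.02, -0.0, 0.35], [-0.02, -0.01, 0.35], [-0.02, -0.0, 0.34]] dr [-0.0, -0.001, 0.001] | ends [0.5371 0.2884 0.105 ] turn deg 0.21
```

Call:
drive_tool(
  slide=[
    [-0.05, -0.01, 0.2],
    [-0.05, -0.01, 0.35],
    [0, 0, 0.35],
    [0, 0, 0.35],
    [0, 0, 0.35],
    [0, 0, 0.2],
    [0, 0, 0],
  ],
  dr=[
    [0, -0.001, 0.001],
    [0, -0.001, 0.001],
    [0, 0, 0],
    [0, 0, 0],
    [0, 0, 0],
    [0, 0, 0],
    [0, 0, 0],
  ],
  jaw=[-0.8, -0.8, -0.8, -0.8, -0.8, -0.8, -0.8],
)

```text
t: 12.6
ee_pos: [0.5363, 0.288, 0.1032]
orientation: [-2.295, -2.144, 0.002]
force: [0.5, 0.1, -3.3]
finger_gap: 0.0317
grasp_force: 45.0
```

```bash
python3 chk2.py .085 .0003 -.0005 5
```

```text
[0.5363 0.288  0.1032] gap 0.03172435572760089 F [ 0.52  0.09 -3.35] T [-0.118 -0.104 -0.021] t 12.6
n 5 slide [[0.01, 0.02, 0.36], [0.01, 0.01, 0.36], [0.01, 0.02, 0.37], [0.01, 0.01, 0.36], [0.01, 0.02, 0.37]] dr [-0.0, 0.0, 0.0] | ends [0.5371 0.2885 0.085 ] turn deg 0.11
```

Call:
drive_tool(
  slide=[
    [0.02, 0.04, 0.3],
    [0.02, 0.03, 0.4],
    [0, 0, 0.4],
    [0, 0, 0.4],
    [0, 0, 0.4],
    [0, 0, 0.2],
    [0, 0, 0],
  ],
  dr=[
    [0, 0, 0],
    [0, 0, 0],
    [0, 0, 0],
    [0, 0, 0],
    [0, 0, 0],
    [0, 0, 0],
    [0, 0, 0],
  ],
  jaw=[-0.8, -0.8, -0.8, -0.8, -0.8, -0.8, -0.8],
)

```text
t: 13.3
ee_pos: [0.5367, 0.2884, 0.082]
orientation: [-2.295, -2.144, 0.003]
force: [0.4, -0.6, -3.4]
finger_gap: 0.0315
grasp_force: 45.0
```

```bash
python3 chk2.py .076 .0003 -.0005 3
```

```text
[0.5367 0.2884 0.082 ] gap 0.03145795302651103 F [ 0.36 -0.6  -3.4 ] T [-0.061  0.044 -0.053] t 13.3
n 3 slide [[0.0, 0.01, 0.2], [0.01, 0.01, 0.2], [0.0, 0.01, 0.2]] dr [-0.001, 0.0, 0.0] | ends [0.537  0.2884 0.076 ] turn deg 0.13
```

Still no contact. I'll lower in small steps until the force shows the pad.

Call:
drive_tool(
  slide=[
    [0, 0.02, 0.2],
    [0, 0.01, 0.2],
    [0, 0, 0.2],
    [0, 0, 0.1],
    [0, 0, 0],
    [0, 0, 0],
  ],
  dr=[
    [-0.001, 0, 0],
    [-0.001, 0, 0],
    [0, 0, 0],
    [0, 0, 0],
    [0, 0, 0],
    [0, 0, 0],
  ],
  jaw=[-0.8, -0.8, -0.8, -0.8, -0.8, -0.8],
)

```text
t: 13.9
ee_pos: [0.5374, 0.2885, 0.0756]
orientation: [2.295, 2.144, 0.001]
force: [0.2, -0.1, -3.2]
finger_gap: 0.0319
grasp_force: 45.0
```

Call:
drive_tool(
  slide=[
    [0, 0, 0.1],
    [0, 0, 0.1],
    [0, 0, 0.1],
    [0, 0, 0],
  ],
  dr=[
    [0, 0, 0],
    [0, 0, 0],
    [0, 0, 0],
    [0, 0, 0],
  ],
  jaw=[-0.8, -0.8, -0.8, -0.8],
)

```text
t: 14.3
ee_pos: [0.5372, 0.2884, 0.0724]
orientation: [2.295, 2.145, 0.0]
force: [1.0, -0.3, -4.2]
finger_gap: 0.0319
grasp_force: 45.0
```

Call:
drive_tool(
  slide=[
    [0, 0, 0.1],
    [0, 0, 0.1],
    [0, 0, 0],
  ],
  dr=[
    [0, 0, 0],
    [0, 0, 0],
    [0, 0, 0],
  ],
  jaw=[-0.8, -0.8, -0.8],
)

```text
t: 14.6
ee_pos: [0.5376, 0.2885, 0.0715]
orientation: [2.295, 2.144, 0.001]
force: [-3.2, -2.1, 2.7]
finger_gap: 0.0313
grasp_force: 45.0
```

The pad carries the weight at a TCP height of 0.0715, against 0.072 expected. I'll release.

Call:
drive_tool(
  slide=[
    [0, 0, 0],
    [0, 0, 0],
    [0, 0, 0],
    [0, 0, 0],
    [0, 0, 0],
    [0, 0, 0],
  ],
  dr=[
    [0, 0, 0],
    [0, 0, 0],
    [0, 0, 0],
    [0, 0, 0],
    [0, 0, 0],
    [0, 0, 0],
  ],
  jaw=[-0.25, -0.15, -0.05, 0.05, 0.15, 0.2],
  newtons=5,
)

```text
t: 15.2
ee_pos: [0.5374, 0.2885, 0.0706]
orientation: [2.295, 2.144, 0.001]
force: [-0.1, 0.4, -0.0]
finger_gap: 0.0504
grasp_force: 0.0
```

Call:
drive_tool(
  slide=[
    [0, 0, -0.3],
    [0, 0, -1],
    [0, 0, -2],
    [0, 0, -2.5],
    [0, 0, -3],
    [0, 0, -3],
    [0, 0, -3],
    [0, 0, -2],
    [0, 0, 0],
  ],
  dr=[
    [0, 0, 0],
    [0, 0, 0],
    [0, 0, 0],
    [0, 0, 0],
    [0, 0, 0],
    [0, 0, 0],
    [0, 0, 0],
    [0, 0, 0],
    [0, 0, 0],
  ],
  jaw=[0.2, 0.2, 0.2, 0.2, 0.2, 0.2, 0.2, 0.2, 0.2],
)

```text
t: 16.1
ee_pos: [0.5394, 0.2894, 0.2439]
orientation: [2.293, 2.142, 0.013]
force: [0.6, 0.2, -0.3]
finger_gap: 0.0521
grasp_force: 0.0
```

Call:
drive_tool(
  slide=[
    [-1.5, -3, -1],
    [-1.5, -3, -1],
    [-1.5, -3, -1],
    [-1.5, -3, -1],
    [-1.5, -2, 0],
    [0, 0, 0],
    [0, 0, 0],
  ],
  dr=[
    [0, 0, 0],
    [0, 0, 0],
    [0, 0, 0],
    [0, 0, 0],
    [0, 0, 0],
    [0, 0, 0],
    [0, 0, 0],
  ],
  jaw=[0.2, 0.2, 0.2, 0.2, 0.2, 0.2, 0.2],
)

```text
t: 16.8
ee_pos: [0.3924, 0.2231, 0.2782]
orientation: [2.295, 2.144, 0.001]
force: [0.3, -0.1, -0.7]
finger_gap: 0.0526
grasp_force: 0.0
```

```bash
python3 chk2.py .2 0 0 5 fin.png
```

```text
[0.3924 0.2231 0.2782] gap 0.05261098248626441 F [ 0.35 -0.08 -0.73] T [-0.098  0.088 -0.012] t 16.8
n 5 slide [[1.49, 2.8, 1.57], [1.49, 2.8, 1.57], [1.49, 2.8, 1.56], [1.49, 2.81, 1.57], [1.49, 2.8, 1.56]] dr [0.0, -0.0, 0.0] | ends [0.5373 0.2879 0.2   ] turn deg 0.06
```

View pics/fin.png

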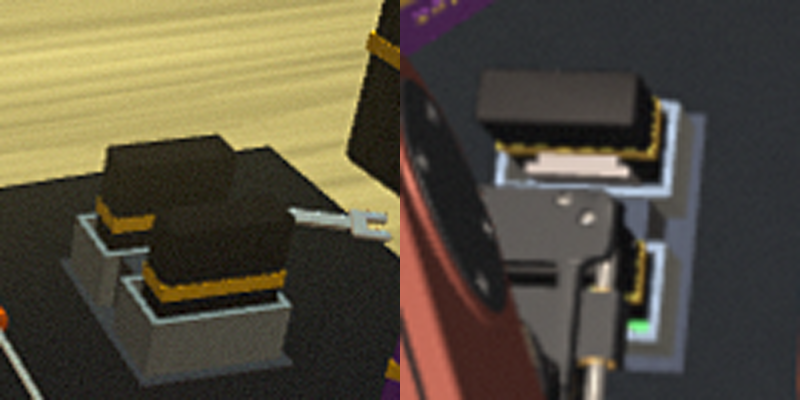

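The pack stands upright in the free bay, with its top at (165,155) in the scene crop and its band level with the spare's. The spare hasn't moved, and the gripper is clear of everything.

```bash
python3 -c "
from bench import ctrl
print(ctrl.sign_off())"
```

```text
the job is handed in; nothing more can be done
None
```

I pulled the charged pack straight out of the green charger and stood it upright on the green pad in the free bay. I've handed the job in at about 17 s of the 58 s allowed; the verdict wasn't shown.

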